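# Set the height gauge on the thicker bar

### The job

Slide the thicker of the two bare metal bars along the bench, without lifting it, endways under the gauge's foot until its end is flush against the gauge's stop face, with the foot over the middle of the bar's width. Then press the gauge's quill down by its black thumb pad until the foot stands on the bar and the sprung plunger is pushed in about halfway (its dark ring just enters the sleeve), never running it to the end of its travel, and let go. Leave the thinner bar, the tape measure and the little red box where they are.

Things in the scene. Friction and masses are not known exactly. Their poses are not given: they have to be found in the camera images.
- gauge: Height gauge fixed to the bench. Origin: on the bench, under the foot's axis; z up. At -y a grey base 110 x 120 x 30 mm high, steel column (28 mm thick, 160 mm tall, at y = -110 mm), grey arm at z 122 to 146 mm and a head (radius 20 mm, z 118 to 150 mm) over the origin, through which the upright quill slides: thumb pad on top, foot below. Bars come in from +y.
- gauge_stop (a point): Middle of the lower edge of the stop face (the base's front face, 110 mm wide, 30 mm high, looking to +y of the gauge), on the bench, 35 mm from the foot's axis; axes as the gauge's. A 190 mm bar that is home has its centre at y = +95 mm, x = 0 here.
- pad_top (a point): Centre of the top of the quill's black thumb pad (44 mm across, 10 mm thick), on the foot's axis; 215 mm above the bench when the quill is fully up.
- quill (a joint): Downward travel of the quill in m: 0 fully up, 0.055 fully down. Stiff: it takes about 6 N on the pad (up to about 10 N with the plunger sprung in), and it stays where it is left.
- plunger (a joint): How far the sprung plunger under the quill is pushed in, in m: 0 free, 0.020 end of travel; about 150 N/m from 1 N. The stem carries a 3 mm dark ring whose middle is 10 mm below the quill's sleeve when free, so it just enters the sleeve at half travel.
- foot_sole (a point): Centre of the underside of the plunger's foot, a steel disc 22 mm across; 140 mm below pad_top when free, 130 mm when the plunger is in halfway.
- thick_bar: Thicker bare steel-grey bar, 56 (x) by 190 (y, its length) by 40 mm high, 0.45 to 0.85 kg. Origin: centre of its underside.
- thin_bar: Thinner bare steel-grey bar, 56 (x) by 190 (y) by 22 mm high, not to be used. Origin: centre of its underside.
- tape_measure: Yellow pocket tape measure, 36 by 80 by 60 mm high, standing on the bench; a bystander. Origin: centre of its underside.
- flint_box: Little red cardboard box, 46 by 60 by 30 mm high; a bystander. Origin: centre of its underside.

How it is judged:
On the way, in this order (a step that is already met when the one before it is completed fails the run):
1. the thicker bar lies home against the stop under the raised foot (y of thick_bar in the frame of gauge_stop below 0.102 m and x of thick_bar in the frame of gauge_stop between -0.015 and 0.015 m and angle between the y axis of thick_bar and the y axis of gauge, either way round below 0.12 rad and value of joint plunger below 0.003 m), for 0.2 s.
2. the foot stands on the bar with the plunger pushed in about halfway (y of thick_bar in the frame of gauge_stop below 0.102 m and x of thick_bar in the frame of gauge_stop between -0.015 and 0.015 m and angle between the y axis of thick_bar and the y axis of gauge, either way round below 0.12 rad and value of joint plunger between 0.005 and 0.015 m), for 0.2 s.
At the end, for the whole second after the job is handed in: The thicker bar lies flat at rest with its end within 7 mm of the stop face, its centreline within 15 mm of the foot's axis and within 0.12 rad of square to the stop; the foot stands on it with the plunger pushed in 5 to 15 mm of its 20 mm, and the quill stays where it was left (all of step 2 and linear speed of thick_bar below 0.01 m/s and height (world z) of thick_bar below 0.004 m and velocity of joint quill between -0.003 and 0.003 m/s); the robot touches nothing.
It fails at once if the plunger is run to the end of its travel (over 18.5 mm) (value of joint plunger above 0.0185 m).
It fails at once if the thicker bar is lifted more than 15 mm off the bench (height (world z) of thick_bar above 0.015 m).
It fails at once if the thinner bar, tape measure or red box is moved more than 30 mm (distance of any of thin_bar, tape_measure, flint_box from where it was at the start of the episode above 0.03 m).
It also fails if it takes over 48 s, if anything falls off the work surface, if the arm or the gripper's body presses on something with over 40 N, if the wrist force passes 120 N, or if a joint passes its speed limit or range.

### The arm

A 7-joint arm with a two-finger parallel gripper is mounted at the origin on a cart in front of the work surface, level with it; the furniture and walls round the work are solid. World frame = base frame: x ahead of the robot, y to its left, z up, the work surface at z = 0. Lengths are in m, angles in rad, forces in N, time in s.
With the tool pointing down it reaches from about 0.35 to 0.9 m from the base axis. Payload 19.9 kg.
Tool frame: the origin (TCP) lies midway between the tips of the shut fingers; the grasp point (between the pads) lies 19 mm behind it; z points along the fingers, y is the line along which they close (so a half turn about z gives the same grasp; the last joint's range is limited). The gripper opens to 85 mm and grips with 20 to 120 N. Pads are 22 mm wide; open, the fingers measure 114 mm over their backs; the gripper's body (76 mm by 85 mm) begins 54 mm behind the grasp point. The pads swing forward as they close: fully open they stand 13 mm farther back than shut.
Start: joints at [1.19, 0.417, -0.01, 1.614, 0.005, 1.111, -0.053], TCP at [0.208, -0.589, 0.211] pointing down, gripper open.
Joint ranges: [-2.81, 2.81], [-0.39, 2.02], [-1.27, 1.25], [0.06, 2.57], [-1.19, 4.33], [0.19, 2], [-2.82, 2.82]. Speed limits (rad/s): [1.89, 1.89, 2.39, 2.39, 3.01, 3.01, 3.01].

### API

Orientations are given as a rotation vector (axis times angle).
In Python, from cell import robot, planner, viewer gives the robot as it stands. Calls block until the motion is done:
- robot.move_to(position, orientation): joint-space move of the TCP to a pose.
- robot.movel(position, ori=None, rate=0.15): straight line of the TCP; ori=None keeps the orientation; rate is the mean speed in m/s.
- robot.set_joints(angles): joint-space move.
- robot.gripper_to(opening): finger opening in m; the grip force is fixed at half the most; returns when the fingers have stopped.
- robot.hold(seconds).
- planner.solve_ik(position, orientation): joint angles nearest the present ones, or None.
- viewer.capture(name): name is "scene" or "top"; returns a dict with "frame" (420x560x3 uint8, red, green, blue), "mtx" (3x3 intrinsics, pixels), "extrinsics" (4x4, takes a point from camera to world coordinates). Camera axes: x right, y down, z forward; pixel columns grow to the right and rows downward; lengths in m; the calibration is good to about 2 mm. A picture is of the moment at which its call begins. There is no depth.
A pose or a line that the arm cannot do raises robot.PlanningError and nothing moves.
- robot.hand_in(): hands the job in; it is judged then, once.
Trained networks look in a picture, given as the dict that the camera call returned (one of the last four; its "shot" number tells which), for a name from the list of things; names that differ only in an ending like _2 or _b are one class to them, and where a whole thing is asked for, a point or a joint stands for the part that bears it (a point fixed in the world has none). Each returns a list of dicts, best first, with "confidence" (0 to 1); they miss things now and then, are a little off and sometimes report something else, mostly with a low value. They report only what shows in the picture. A call takes as long as a camera call.
- viewer.find_in(query, picture): "extent" ([left, top, right, bottom] in pixels, round what is visible of it).
- viewer.outline_of(query, picture): "pixels" (420x560 bool, what is visible of it) and "extent" ([left, top, right, bottom] in pixels, round what is visible of it).
Readings, each from a call of its own:
- robot.read_time_s(): time.
- robot.read_joints(): joint angles.
- robot.read_qvel(): joint speeds.
- robot.read_effort(): joint torques, N m.
- robot.read_tool_pos(): TCP position.
- robot.read_orientation(): TCP orientation.
- robot.read_ft_force(): force on the tool from outside, world axes, zero at the start.
- robot.read_wrist_torque(): the same for the moment, N m.
- robot.read_gripper_width(): finger opening in m.
- robot.read_grip_force(): force on a finger pad.
Only numpy, scipy, OpenCV 4.12 (cv2) and the standard library are available. Lean on these libraries where they do the work, as an engineer would, in place of code of your own. Each camera call takes 0.05 s, during which the arm holds its last target. There are 200 camera calls.

## Working session

There is one attempt and no reset: what is moved stays moved. The work goes in short steps, each a Python script; the robot and the scene stay as the last script left them, time stands still between calls to the robot, and variables do not carry over. Pictures are saved under pics/ and viewed, at most 10 in all, crops included, and the job is handed in when it is done.

```bash
mkdir -p pics; ls; cat > h.py <<'E'
from cell import robot, planner, viewer
import numpy as np, cv2
E
python3 - <<'E'
from h import *
for n in ["scene","top"]:
    p=viewer.capture(n); cv2.imwrite(f"pics/{n}0.png",p["frame"][:,:,::-1])
    np.savez(f"{n}0.npz",**{k:p[k] for k in("frame","mtx","extrinsics")})
    print(n,p["mtx"].round(1).tolist(),p["extrinsics"].round(4).tolist())
    for q in["gauge","thick_bar","thin_bar","tape_measure","flint_box","pad_top","foot_sole"]:
        print(q,[(np.round(d["extent"]).tolist(),round(d["confidence"],2), np.round(cv2.minAreaRect(np.argwhere(d["pixels"])[:,::-1].astype(np.float32)),1).tolist() if 0 else cv2.boxPoints(cv2.minAreaRect(np.argwhere(d["pixels"])[:,::-1].astype(np.float32))).round().tolist()) for d in viewer.outline_of(q,p)[:2]])
print(robot.read_time_s(),robot.read_tool_pos(),robot.read_orientation())
E
```

```text
pics
scene [[500.5, 0.0, 280.9], [0.0, 500.5, 212.7], [0.0, 0.0, 1.0]] [[-0.8715, -0.2494, 0.4223, 0.0866], [-0.4901, 0.4141, -0.767, 0.7479], [0.0164, -0.8754, -0.4831, 0.6822], [0.0, 0.0, 0.0, 1.0]]
gauge [([296.0, 186.0, 361.0, 263.0], 0.93, [[296.0, 182.0], [360.0, 182.0], [360.0, 263.0], [296.0, 263.0]])]
thick_bar [([166.0, 285.0, 244.0, 367.0], 0.7, [[157.0, 346.0], [222.0, 275.0], [249.0, 299.0], [185.0, 371.0]]), ([297.0, 184.0, 360.0, 263.0], 0.51, [[296.0, 182.0], [359.0, 182.0], [359.0, 262.0], [296.0, 262.0]])]
thin_bar [([209.0, 322.0, 304.0, 402.0], 0.89, [[207.0, 381.0], [283.0, 312.0], [307.0, 338.0], [231.0, 407.0]])]
tape_measure [([190.0, 242.0, 206.0, 277.0], 0.84, [[190.0, 243.0], [206.0, 242.0], [208.0, 274.0], [192.0, 275.0]]), ([294.0, 180.0, 315.0, 243.0], 0.42, [[296.0, 182.0], [315.0, 182.0], [315.0, 241.0], [296.0, 241.0]])]
flint_box [([371.0, 229.0, 396.0, 252.0], 0.84, [[374.0, 228.0], [396.0, 228.0], [396.0, 249.0], [374.0, 249.0]])]
pad_top [([295.0, 182.0, 314.0, 242.0], 0.84, [[296.0, 182.0], [314.0, 182.0], [314.0, 241.0], [296.0, 241.0]])]
foot_s
[... 600 characters left out ...]
26.0, 213.0], [146.0, 218.0]])]
thin_bar [([137.0, 243.0, 216.0, 278.0], 0.61, [[135.0, 263.0], [139.0, 241.0], [216.0, 254.0], [212.0, 276.0]])]
tape_measure [([236.0, 137.0, 264.0, 160.0], 0.94, [[232.0, 151.0], [253.0, 130.0], [266.0, 143.0], [245.0, 164.0]]), ([366.0, 266.0, 394.0, 295.0], 0.54, [[364.0, 280.0], [384.0, 265.0], [396.0, 282.0], [376.0, 297.0]])]
flint_box [([366.0, 266.0, 396.0, 294.0], 0.79, [[364.0, 280.0], [384.0, 265.0], [397.0, 281.0], [376.0, 297.0]])]
pad_top [([304.0, 208.0, 328.0, 228.0], 0.59, [[304.0, 206.0], [324.0, 206.0], [324.0, 226.0], [304.0, 226.0]])]
foot_sole []
0.8 [ 0.20773    -0.58945779  0.21068233] [-3.09658396e+00 -5.29646006e-01  4.64114770e-05]
```

```bash
python3 -c "
import cv2
for n in('scene','top'):
    print(cv2.imread(f'pics/{n}0.png').shape)"
```

```text
(420, 560, 3)
(420, 560, 3)
```

View pics/scene0.png

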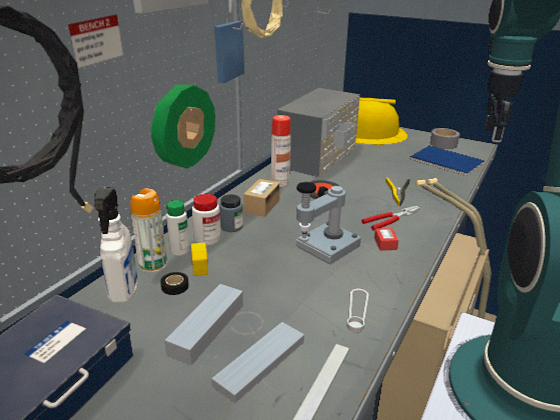

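View pics/top0.png

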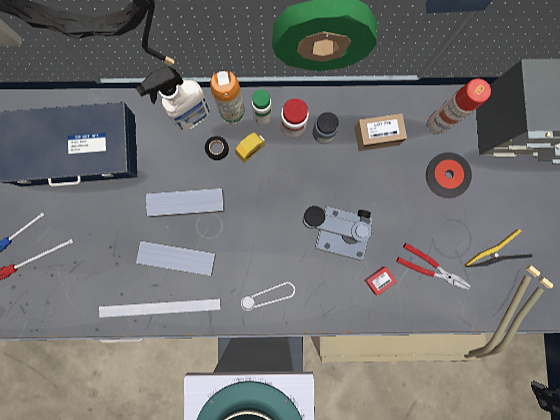

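The scene view shows the thick bar at (205,322), the thin one at (258,358) and the gauge at (328,222). In the top view the bars are at (185,202) and (176,258), the pad at (314,217) and the gauge base around (345,232), with the bar side of the gauge facing left. Next I fit poses to the silhouettes in both views.

```bash
cat >> h.py <<'E'
from scipy.optimize import minimize
def box(x0,x1,y0,y1,z0,z1): return np.array([[x,y,z] for x in(x0,x1) for y in(y0,y1) for z in(z0,z1)])
def cyl(x,y,r,z0,z1): return np.array([[x+r*np.cos(a),y+r*np.sin(a),z] for a in np.linspace(0,6.283,25) for z in(z0,z1)])
def bar(h): return [box(-.028,.028,-.095,.095,0,h)]
def gauge(q=0,p=0): return [box(-.055,.055,-.155,-.035,0,.03),cyl(0,-.11,.014,.03,.16),box(-.01,.01,-.11,0,.122,.146),cyl(0,0,.02,.118,.15),cyl(0,0,.022,.205-q,.215-q),cyl(0,0,.007,.1-q,.205-q),cyl(0,0,.011,.075-q+p,.08-q+p)]
def place(P,s): c,n=np.cos(s[2]),np.sin(s[2]); return P@np.array([[c,n,0],[-n,c,0],[0,0,1]])+[s[0],s[1],0]
def proj(P,pic):
    E=pic["extrinsics"]; c=(np.asarray(P)-E[:3,3])@E[:3,:3]; u=c@pic["mtx"].T; return u[:,:2]/u[:,2:]
def mask(parts,s,pic,k=4):
    m=np.zeros((420*k,560*k),np.uint8)
    for P in parts: cv2.fillConvexPoly(m,cv2.convexHull(((proj(place(P,s),pic)+.5)*k).round().astype(np.int32)),1)
    return m>0
def unproj(uv,z,pic):
    E=pic["extrinsics"]; d=E[:3,:3]@np.linalg.solve(pic["mtx"],[uv[0],uv[1],1]); return E[:3,3]+d*(z-E[2,3])/d[2]
def fit(parts,s0,data):
    big=[(p,cv2.resize(m.astype(np.uint8),None,fx=4,fy=4,interpolation=0)>0) for p,m in data]
    f=lambda s:sum(1-(lambda a:(a&m).sum()/(a|m).sum())(mask(parts,s,p)) for p,m in big)
    s0=np.array(s0); r=minimize(f,s0,method="Nelder-Mead",options=dict(initial_simplex=np.vstack([s0]+[s0+d for d in np.diag([.02,.02,.15])]),maxiter=150,xatol=2e-4)); return r.x,r.fun
def get(q,p): return np.logical_or.reduce([d["pixels"] for d in viewer.outline_of(q,p)[:1]])
E
python3 - <<'E'
from h import *
S=viewer.capture("scene");T=viewer.capture("top")
jobs=dict(thick_bar=(bar(.04),(185,202),-.05,.04),thin_bar=(bar(.022),(176,258),-.17,.022),gauge=(gauge(),(314,217),0,.215))
col=dict(thick_bar=(0,0,255),thin_bar=(0,255,0),gauge=(255,0,255)); im={0:S["frame"][:,:,::-1].copy(),1:T["frame"][:,:,::-1].copy()}
im={k:cv2.resize(v,None,fx=4,fy=4) for k,v in im.items()}
for n,(parts,uv,yaw,z) in jobs.items():
    ms=[get(n,p) for p in(S,T)]
    if n=="gauge": ms=[m|get("pad_top",p) for m,p in zip(ms,(S,T))]
    s0=np.r_[unproj(uv,z,T)[:2],yaw]
    yaws=[yaw] if n!="gauge" else [-.2,.2]
    r=min((fit(parts,np.r_[s0[:2],y],list(zip((S,T),ms))) for y in yaws),key=lambda r:r[1])
    print(n,r[0].round(4).tolist(),round(r[1],3),"top only",fit(parts,r[0],[(T,ms[1])])[0].round(4).tolist(),"scene only",fit(parts,r[0],[(S,ms[0])])[0].round(4).tolist())
    for k,p in enumerate((S,T)):
        for P in parts:
            h=cv2.convexHull(((proj(place(P,r[0]),p)+.5)*4).round().astype(np.int32)); cv2.polylines(im[k],[h],True,col[n],1)
a=im[0][660:1660,620:1480]; b=im[1][720:1120,520:1500]
a=cv2.resize(a,(516,600)); b=b[:,:]
cv2.imwrite("pics/fitS.png",a); cv2.imwrite("pics/fitT.png",cv2.resize(b,(800,327)))
E
```

```text
thick_bar [0.5754, 0.1554, 0.0615] 0.094 top only [0.5754, 0.1552, 0.0591] scene only [0.5772, 0.1544, 0.0726]
thin_bar [0.4376, 0.1794, -0.1766] 0.098 top only [0.4374, 0.1805, -0.179] scene only [0.438, 0.1794, -0.1715]
gauge [0.5184, -0.1491, -0.2515] 0.224 top only [0.518, -0.1492, -0.2495] scene only [0.5189, -0.1505, -0.2545]
```

View pics/fitS.png

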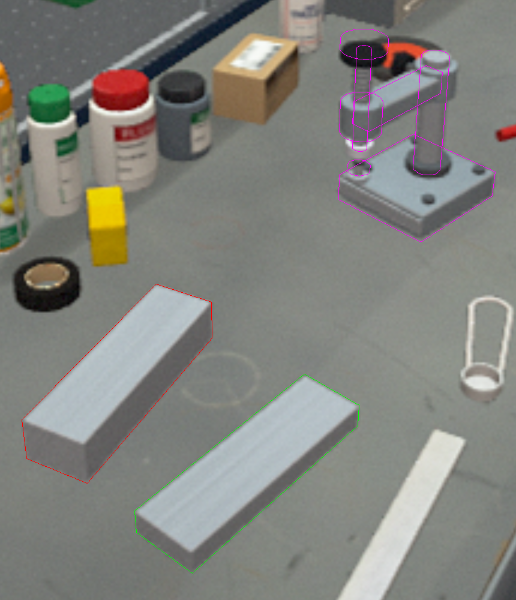

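View pics/fitT.png

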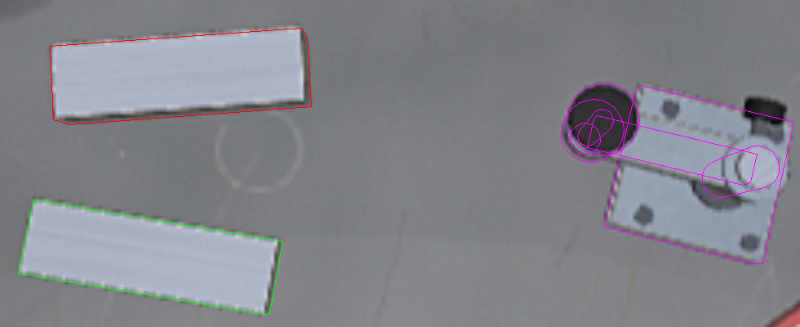

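```bash
python3 - <<'E'
from h import *
S,T=[dict(np.load(f"{n}0.npz")) for n in("scene","top")]
s=[.5184,-.1491,-.2515]
for n,p in(("S",S),("T",T)):
    f=cv2.cvtColor(p["frame"],cv2.COLOR_RGB2GRAY); print(n,"pred pad",proj(place(np.array([[0,0,.215],[0,0,.205],[0,-.11,.16]]),s),p).round(1).tolist())
    x0,y0,x1,y1=(294,178,318,196) if n=="S" else (298,203,330,231)
    m=(f[y0:y1,x0:x1]<60).astype(np.uint8); k,l,st,c=cv2.connectedComponentsWithStats(m); i=1+st[1:,4].argmax(); print(st[i][:5]+[x0,y0,0,0,0],c[i]+[x0,y0])
# triangulate pad
from scipy.optimize import least_squares
E
python3 - <<'E'
import cv2,numpy as np
import os;os.chdir('.')
a=cv2.imread('pics/scene0.png')[170:270,280:380]; b=cv2.imread('pics/top0.png')[190:275,290:390]
a=cv2.resize(a,(400,400),interpolation=0); b=cv2.resize(b,(400,340),interpolation=0); o=np.zeros((400,800,3),np.uint8);o[:,:400]=a;o[:340,400:]=b
cv2.imwrite('pics/z.png',o)
E
```

```text
S pred pad [[306.3, 180.6], [306.1, 184.7], [335.8, 187.8]]
[297 182  19  12 178] [306.12359551 187.26404494]
T pred pad [[314.3, 215.8], [313.8, 216.3], [361.6, 230.5]]
[304 206  21  20 333] [314.10510511 215.83183183]
```

View pics/z.png

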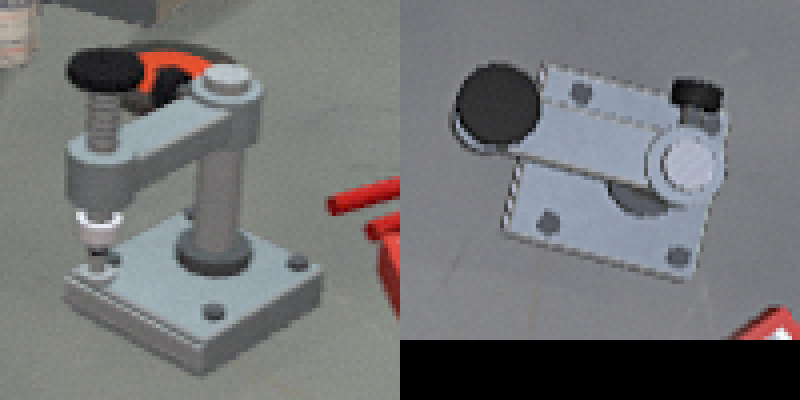

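The base and pad positions agree with the fit. The pad sits about 11 mm below fully up (top near z 0.204), so the foot is at about 64 mm and clears the 40 mm bar. I'll grip the bar across its width near the outer end and drag it.

```bash
cat >> h.py <<'E'
from scipy.spatial.transform import Rotation as Ro
G=np.array([.5184,-.1491,-.2515])
def ori(yaw,flip=0):
    a=yaw+np.pi*flip; y=np.array([np.cos(a),np.sin(a),0]); z=np.array([0,0,-1.]); return Ro.from_matrix(np.c_[np.cross(y,z),y,z]).as_rotvec()
def at(s,l,z): return place(np.array([[0,l,0.]]),s)[0]+[0,0,z]
E
python3 - <<'E'
from h import *
B=[.5754,.1554,.061]
for f in(0,1):
    for n,p,o in(("start",at(B,.045,.25),ori(B[2],f)),("grasp",at(B,.045,.01),ori(B[2],f)),("home",at(G,.105,.01),ori(G[2],f)),("pad",at(G,0,.17),ori(G[2],f))):
        q=planner.solve_ik(p,o); print(f,n,None if q is None else np.round(q,2).tolist())
E
```

```text
0 start [0.37, 0.57, -1.08, 1.59, 0.51, 1.3, -0.73]
0 grasp [0.15, 0.77, -0.74, 1.77, 0.66, 0.87, -0.84]
0 home [0.44, 0.62, -0.52, 1.93, 0.45, 0.71, -0.6]
0 pad [0.64, 0.35, -0.51, 1.86, 0.2, 0.99, -0.2]
1 start [0.37, 0.57, -1.08, 1.59, 0.52, 1.3, 2.41]
1 grasp [0.35, 0.96, -1.09, 1.77, 0.98, 1.07, 2.1]
1 home [0.83, 0.88, -1.09, 1.92, 0.96, 0.98, 2.17]
1 pad [-0.6, 0.52, 1.09, 1.89, -0.53, 1.05, -2.68]
```

```bash
python3 - <<'E'
from h import *
B=[.5754,.1554,.061]
p=robot.read_tool_pos(); robot.movel([p[0],p[1],.36],rate=.25)
robot.move_to(at(B,.045,.30),ori(B[2]))
robot.movel(at(B,.045,.08),rate=.25)
robot.movel(at(B,.045,.010),rate=.1)
print(robot.read_ft_force(),robot.read_tool_pos(),robot.read_joints().round(2) if hasattr(robot.read_joints(),'round') else robot.read_joints())
robot.gripper_to(.045); print(robot.read_gripper_width(),robot.read_grip_force(),robot.read_ft_force())
# drag: turn into line 50 mm out from home, then in
robot.movel(at(G,.155,.010),ori(G[2]),rate=.08); print(robot.read_ft_force(),robot.read_tool_pos(),robot.read_time_s())
T=viewer.capture("top");S=viewer.capture("scene")
r=fit(bar(.04),np.r_[at(G,.11,0)[:2],G[2]],[(p,get("thick_bar",p)) for p in(S,)]); print("bar fit",r,at(G,.11,0))
cv2.imwrite("pics/drag.png",cv2.resize(np.hstack([S["frame"][150:390,140:400],T["frame"][120:360,130:390]])[:,:,::-1],(800,369)))
print(robot.read_time_s())
E
```

```text
[0.43975216 0.16128101 0.16458819] [0.57288613 0.20062948 0.01041607] [ 0.23  0.83 -0.87  1.77  0.78  0.93 -0.92]
0.05352140427758103 60.78491449356079 [-4.31031939 -3.5801786  13.55223904]
[0.92738701 5.78761176 6.9581495 ] [0.55795896 0.00222693 0.01102503] 10.0583
bar fit (array([ 0.54765388, -0.04190696, -0.23207861]), np.float64(0.24623521442342766)) [ 0.54577428 -0.04256058  0.        ]
10.2083
```

View pics/drag.png

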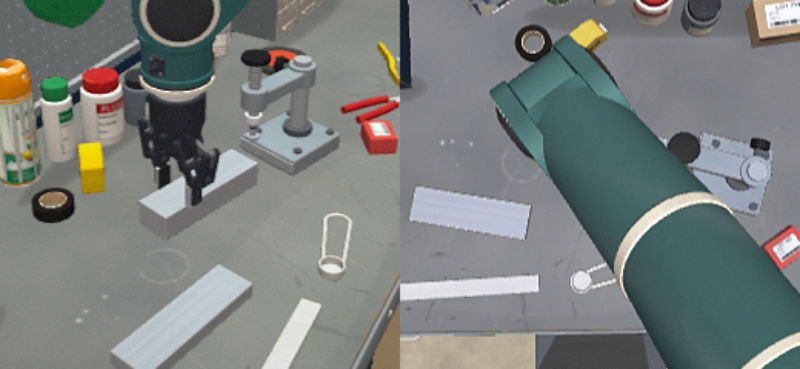

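The scene crop shows the bar gripped at its outer end (about (195,185)), aligned with the stop and flat on the bench. The thin bar and the other bystanders haven't moved. Next I push it home.

```bash
python3 - <<'E'
from h import *
robot.movel(at(G,.110,.010),rate=.06); u=at(G,1,0)-at(G,0,0)
print(robot.read_ft_force()@u)
for l in np.arange(.1085,.095,-.0015):
    robot.movel(at(G,l,.010),rate=.03); f=robot.read_ft_force()@u; print(round(l,4),round(f,1))
    if f>14: break
robot.hold(.3); print(robot.read_ft_force(),robot.read_tool_pos())
robot.gripper_to(.085); robot.hold(.2)
p=robot.read_tool_pos(); robot.movel([*p[:2],.09],rate=.15)
S=viewer.capture("scene"); r=fit(bar(.04),np.r_[at(G,.06,0)[:2],G[2]],[(S,get("thick_bar",S))]); print("bar",r,at(G,.06,0),robot.read_time_s())
cv2.imwrite("pics/home.png",cv2.resize(S["frame"][150:300,180:400][:,:,::-1],(792,540)))
E
```

```text
1.4648332103862616
0.1085 3.5
0.107 5.1
0.1055 4.8
0.104 5.3
0.1025 9.4
0.101 17.1
[ 4.80760661 15.99557566  1.85129926] [ 0.54518469 -0.04801959  0.01109457]
bar (array([ 0.53608027, -0.09289152, -0.24344155]), np.float64(0.0441792879897166)) [ 0.53333142 -0.09098759  0.        ] 14.3083
```

View pics/home.png

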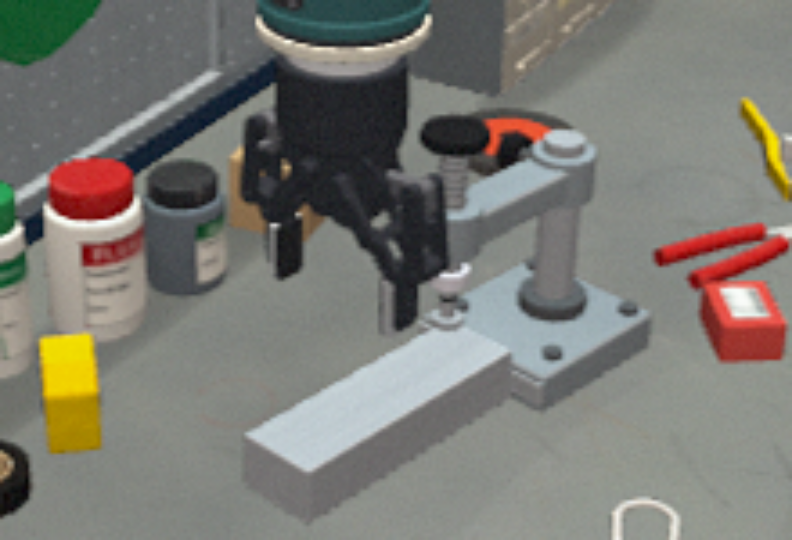

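The bar is flush against the stop, square, and under the raised foot (plunger free). Now I press the quill.

```bash
python3 - <<'E'
from h import *
p=robot.read_tool_pos(); robot.movel([*p[:2],.28],rate=.2)
robot.gripper_to(0)
robot.movel(at(G,0,.28),rate=.15); robot.movel(at(G,0,.215),rate=.1)
for z in np.r_[np.arange(.210,.186,-.004),np.arange(.185,.1735,-.002)]:
    robot.movel(at(G,0,z),rate=.03); print(round(z,4),robot.read_tool_pos()[2].round(4),np.round(robot.read_ft_force(),1))
S=viewer.capture("scene"); print(robot.read_time_s())
cv2.imwrite("pics/press.png",cv2.resize(S["frame"][160:260,270:380][:,:,::-1],(660,600),interpolation=cv2.INTER_CUBIC))
E
```

```text
0.21 0.21 [-0.3 -0.5 -0.1]
0.206 0.2058 [-0.4  0.1 -0.2]
0.202 0.2018 [0.1 0.  0.5]
0.198 0.1978 [ 0.3 -0.8 -0.5]
0.194 0.1938 [-0.2  0.4 -0.3]
0.19 0.1898 [-0.1  0.3 -0. ]
0.185 0.1848 [ 0.3 -0.6  0.1]
0.183 0.1829 [-0.5 -0.3  0.3]
0.181 0.1809 [ 0.4 -0.7  0.8]
0.179 0.1789 [ 0.3 -0.3  0. ]
0.177 0.1768 [ 0.3  0.3 -0.2]
0.175 0.1748 [ 0.1  0.5 -0.4]
21.15
```

View pics/press.png

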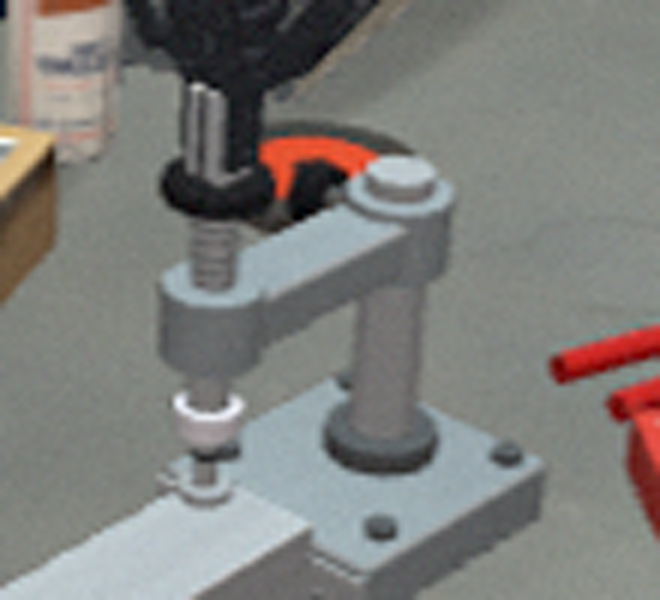

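```bash
python3 - <<'E'
from h import *
S=viewer.capture("scene")
for z in(.215,.205,.195,.185,.175): print(z,proj(at(G,0,z)[None],S).round(1))
print(proj(robot.read_tool_pos()[None],S),robot.read_tool_pos(),robot.read_gripper_width(),robot.read_ft_force())
f=cv2.cvtColor(S["frame"],cv2.COLOR_RGB2GRAY); print(f[180:202,296:318])
for z in (.15,.118): print("head",z,proj(at(G,0,z)[None],S))
E
```

```text
0.215 [[306.3 180.6]]
0.205 [[306.1 184.7]]
0.195 [[306.  188.8]]
0.185 [[305.8 192.9]]
0.175 [[305.6 196.9]]
[[305.61441423 196.94217376]] [ 0.5183322  -0.14910394  0.17489441] 7.469803052162224e-05 [ 0.18199616 -0.7692612   0.42567614]
[[133 133 133 120  66  98 113  64  96 125 114  71  28  29  29  32  30  58
   88 101  93  85]
 [132 138 136 120  73 102 114  68 104 123 110  68  25  30  33  35  26  42
   69  74  71  70]
 [130 131 135 116  68 102 114  72 101 129 110  68  30  29  36  32  37  52
   68  66  68  68]
 [132 132 134 121  69  98 116  71 101 128 111  67  31  28  31  28  26  60
   88 106 113 120]
 [130 130 135 130  94 103 102  57 102 122 114  65  36  35  41  36  32  80
  114 126 125 124]
 [134 132 135 138 104 112 103  60 104 128 110  66  32  38  36  46  32  83
  119 127 124 122]
 [132 136 119  76  58 110 102  54 104 127 103  52  33  30  31  32  26  87
  125 126 120 121]
 [136  96  52  40  47 114 107  71 105 126  96  55  25  25  28  44  43  48
   80 118 123 123]
 [125  79  31  33  36  97  97  74 112 129 103  68  38  54 106  89  45  31
   40  88 124 121]
 [101  50  29  37  32  46
[... 565 characters left out ...]
3  15  14  15  20  13  21  21  13  28  25
   50  66  76  63]
 [126 129 131 128 124 104  77  72  45  39  36  40  49  48  32  42  50  51
   55  59  56  57]
 [131 128 129 129 132 114  92 104 116 118 120 114 110 107 106  85  52  45
   56  45  43  41]
 [125 127 130 129 130 124 109 101 102  93 100 102  90 111 130 132 114  79
   61  51  75 142]
 [130 129 131 130 131 124 111 108 116 116 119 115 109  98 121 133 129 127
  125 155 165 172]
 [132 130 129 129 135 111  97  96  98 108 108  94  99 109 124 129 130 162
  167 172 175 174]
 [127 128 130 127 127 116 107 104 117 119 116 112 111 111 132 164 171 169
  172 171 173 171]]
head 0.15 [[305.14207124 206.77737609]]
head 0.118 [[304.58457287 219.12390351]]
```

The fingertips reach the pad at about image row 190 (z ≈ 0.193). That is roughly 18 mm higher than the TCP reading suggests, and the quill has moved about 9 mm. The foot still clears the bar by about 13 mm. I'll continue in small steps, tracking the sleeve and pad by template in the image.

```bash
cat >> h.py <<'E'
def tm(f0,f1,b,dy=14):
    x0,y0,x1,y1=b; k=6; up=lambda a:cv2.resize(cv2.cvtColor(a,cv2.COLOR_RGB2GRAY),None,fx=k,fy=k,interpolation=cv2.INTER_CUBIC)
    r=cv2.matchTemplate(up(f1[y0-2:y1+dy,x0-2:x1+2]),up(f0[y0:y1,x0:x1]),cv2.TM_CCOEFF_NORMED); _,c,_,l=cv2.minMaxLoc(r); return round(l[0]/k-2,2),round(l[1]/k-2,2),round(c,2)
SL=(297,224,313,235); PD=(295,190,316,198)
E
python3 - <<'E'
from h import *
S0=viewer.capture("scene"); np.save("press0.npy",S0["frame"])
I=np.load("scene0.npz")["frame"]; print("since start: sleeve",tm(I,S0["frame"],(297,220,313,231)))
for z in(.170,.166,.163,.160):
    robot.movel(at(G,0,z),rate=.03); S=viewer.capture("scene"); print(z,robot.read_tool_pos()[2].round(4),np.round(robot.read_ft_force(),1),"sleeve",tm(S0["frame"],S["frame"],SL),"pad",tm(S0["frame"],S["frame"],PD))
cv2.imwrite("pics/press2.png",cv2.resize(S["frame"][160:260,270:380][:,:,::-1],(660,600),interpolation=cv2.INTER_CUBIC)); print(robot.read_time_s())
E
```

```text
since start: sleeve (-0.17, 3.0, 0.94)
0.17 0.1699 [-0.5  0.  -0.4] sleeve (0.0, 1.83, 0.96) pad (-0.33, 2.0, 0.91)
0.166 0.1658 [-0.1  0.7  0.2] sleeve (-0.17, 3.33, 0.89) pad (-0.67, 3.5, 0.84)
0.163 0.1628 [ 0.6 -0.4  0.1] sleeve (-0.17, 4.5, 0.89) pad (-0.83, 4.67, 0.8)
0.16 0.1599 [-0.4 -0.1  0.7] sleeve (-0.17, 5.5, 0.88) pad (-1.0, 6.0, 0.81)
22.55
```

View pics/press2.png

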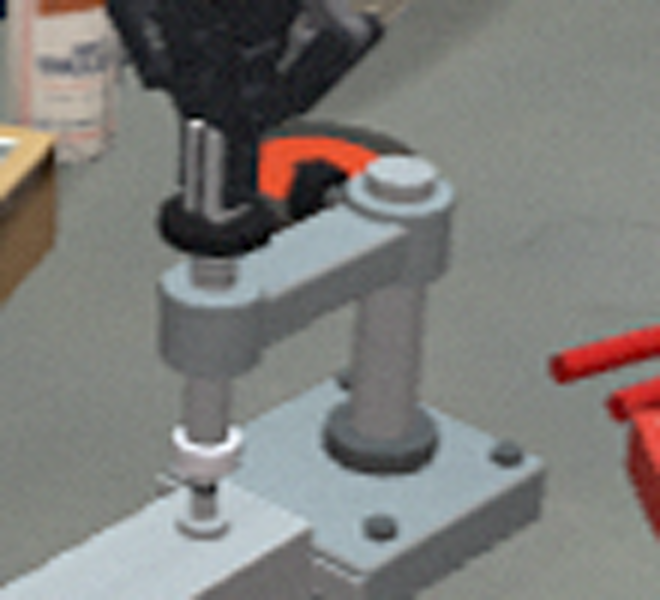

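The ring still shows at (205,487) and the foot is at (203,527), just above the bar, with the plunger free. I'll carry on in 2 mm steps while tracking foot against sleeve, and stop once the sleeve has moved about 3.9 px (10 mm) further than the foot.

```bash
python3 - <<'E'
from h import *
S0=viewer.capture("scene"); f0=S0["frame"]; print("sole on bar row",proj(at(G,0,.04)[None],S0), "px/mm",proj(np.array([at(G,0,.08),at(G,0,.07)]),S0)[:,1])
s=(297,229,313,241); ft=(299,243,309,251)
for z in np.arange(.158,.1475,-.002):
    robot.movel(at(G,0,z),rate=.03); f=viewer.capture("scene")["frame"]; a,b=tm(f0,f,s,8),tm(f0,f,ft,8); d=a[1]-b[1]
    g=cv2.cvtColor(f,cv2.COLOR_RGB2GRAY)[232:254,302:306].mean(1).astype(int).tolist()
    print(round(z,3),np.round(robot.read_ft_force()[2],1),"sleeve",a,"foot",b,g)
    if d>3.2: break
E
```

```text
sole on bar row [[303.28684461 247.86378541]] px/mm [233.35840185 237.02982336]
0.158 -0.1 sleeve (0.0, 0.5, 0.94) foot (0.0, 0.0, 0.99) [114, 113, 113, 232, 184, 156, 156, 156, 121, 56, 81, 115, 119, 115, 140, 189, 143, 109, 186, 197, 196, 199]
0.156 -1.1 sleeve (0.0, 1.33, 0.89) foot (0.0, 0.0, 0.99) [114, 115, 112, 134, 237, 176, 154, 157, 153, 73, 80, 116, 120, 116, 141, 190, 144, 109, 185, 198, 197, 198]
0.154 0.4 sleeve (-0.17, 2.17, 0.88) foot (0.0, 0.0, 0.99) [116, 115, 113, 110, 175, 223, 169, 156, 158, 122, 92, 115, 120, 114, 141, 189, 145, 109, 186, 198, 197, 198]
0.152 0.9 sleeve (-0.17, 2.83, 0.87) foot (0.0, 0.0, 0.99) [116, 116, 116, 115, 111, 214, 200, 161, 157, 154, 135, 119, 117, 116, 141, 189, 145, 109, 186, 197, 196, 198]
0.15 0.5 sleeve (-0.17, 3.67, 0.86) foot (0.0, 0.0, 0.99) [116, 116, 116, 114, 112, 118, 245, 182, 155, 155, 157, 126, 118, 116, 142, 189, 146, 109, 186, 196, 199, 198]
```

The foot has stayed put since TCP 0.160 and the sleeve has come down about 9.9 mm since then. The ring's dark line has just vanished into the sleeve, so the plunger is about half in. I'll let go and check.

```bash
python3 - <<'E'
from h import *
f0=viewer.capture("scene")["frame"]
robot.movel(at(G,0,.19),rate=.08); robot.movel(at(G,0,.30),rate=.15); robot.movel(at(G,.15,.33),rate=.2); robot.hold(.5)
S=viewer.capture("scene"); f=S["frame"]; print("sleeve",tm(f0,f,(297,233,313,245),6),"foot",tm(f0,f,(299,243,309,251),6))
print(cv2.cvtColor(f,cv2.COLOR_RGB2GRAY)[232:254,302:306].mean(1).astype(int).tolist())
T=viewer.capture("top"); 
b,e=fit(bar(.04),[.536,-.0929,-.2434],[(S,get("thick_bar",S))]); print("bar",b,e,robot.read_time_s())
# pad height from dark blob, same method as at start (top .204 -> blob row 187.26)
g=cv2.cvtColor(f,cv2.COLOR_RGB2GRAY)[190:216,294:318]; k,l,st,c=cv2.connectedComponentsWithStats((g<60).astype(np.uint8)); i=1+st[1:,4].argmax(); print(st[i],c[i]+[294,190])
for q in(.20,.165,.16): print(proj(at(G,0,q)[None],S))
cv2.imwrite("pics/end.png",cv2.resize(f[160:310,220:400][:,:,::-1],(720,600),interpolation=cv2.INTER_CUBIC))
E
```

```text
sleeve (0.0, 0.0, 1.0) foot (0.0, 0.0, 0.99)
[115, 116, 116, 113, 110, 118, 244, 180, 154, 156, 158, 125, 119, 115, 139, 187, 145, 109, 184, 196, 197, 197]
bar [ 0.53454928 -0.09165051 -0.23366826] 0.07393159993261078 27.25
[  3   1  21  16 203] [306.21182266 199.81280788]
[[306.04444305 186.79317761]]
[[305.40869615 200.87262047]]
[[305.31943868 202.84934338]]
```

View pics/end.png

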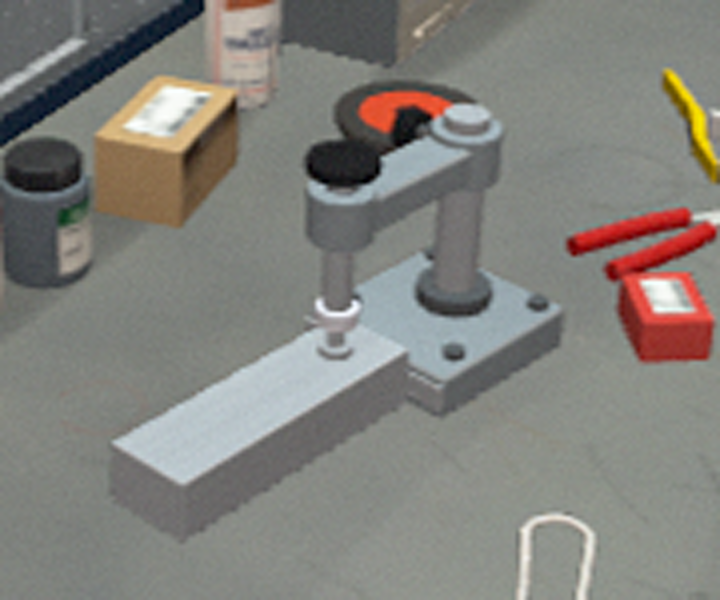

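The end picture shows the bar flush at the stop. The foot is standing on it at (335,350), the ring is inside the sleeve and the arm is clear. Pad top is about 0.171, so the plunger is about 9–10 mm in.

```bash
python3 -c "
from h import *
print(robot.hand_in())"
```

```text
the job is handed in; nothing more can be done
None
```

The job is handed in, with no verdict returned: the thick bar is home against the stop, the foot stands on it with the plunger about 9–10 mm in (read from the pictures), the gripper is clear, and nothing touched the thin bar, tape measure or red box, though I didn't re-measure them at the end.

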